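Rescue two cars from between parked wagons and reload the transporter

TASK

A red and a light blue model car have dropped off the red car transporter and lie between the two wagons in the full wooden tray, too close to them for any grip. First set both wagons upright in the lanes of the empty tray, one in each, leaving the cars where they are; then stand both cars on their wheels on the transporter's upper deck, one behind the other along it, one on each half of the deck, and last put each wagon back upright in its own lane just where it stood. Leave the transporter where it is in its cradle and do not knock over or shift the glue bottle.

Things in the scene. Friction and masses are not known exactly. Their poses are not given: they have to be found in the camera images.
- green_tube_wagon: Black flat wagon with a bright green tube on it, 129 long x 35 wide x 48 mm high, starts in one lane of the full tray. Origin: centre of its underside; x along the wagon, z up. Below 13 mm a 30 mm wide black frame; above it the tube, 34.5 mm wide, 112 mm long, from 13 to 48 mm height: grip across the tube at the middle of its length. It slides, it does not roll.
- camouflage_wagon: Flat wagon carrying a dark camouflaged tracked vehicle, 139 long x 40 wide x 45 mm high, starts in the other lane of the full tray. Origin: centre of its underside; x along the wagon, z up. The vehicle is 37 mm wide up to 23 mm height; above that its hull, 28 mm wide (y from -14 to 14), from 23 to 38 mm height, x from -41 to 3 mm: grip across the hull at x = -17 mm. It slides, it does not roll.
- red_car: Bright red model car, 56 long x 21 wide x 15 mm high, starts between the two wagons on the middle strip of the full tray, nose to tail with the blue car. Origin: centre of its underside; x along the car, z up. The body is 20 mm wide up to 10 mm height, the cabin 16 mm wide from 10 to 15 mm: grip across the doors, low, at the middle.
- blue_car: Light blue model car, 56 long x 21 wide x 15 mm high, same shape, origin and axes as the red car; starts next to it on the same strip.
- transporter: Empty two-deck car transporter, a red-brown wagon 135 long x 35 wide x 42 mm high, loose in a small one-lane wooden cradle behind the trays. Origin: centre of its underside; x along it, z up. Upper deck flat, 35 mm above the origin, x from -61 to 61 mm, 28 mm wide; car places centred at x = +30 and -30 mm, y = 0. Cars stand there by their weight alone.
- full_tray: Fixed wooden tray, 140 x 131 x 13 mm, two felt-lined lanes, holding both wagons and cars. Origin: centre of its underside; x along the lanes, z up. Lanes 42 mm wide, open-ended, centred at y = +33.5 and -33.5 mm, floor at 8 mm height; edge strips and the 25 mm middle strip (the cars stand on it) are 13 mm high. A wagon standing in a lane has its origin 7 mm above the tray's.
- empty_tray: Fixed wooden tray of the same make, size, origin and axes as the full tray, both lanes empty at the start: the place to set the wagons aside.
- glue_bottle: White and blue glue bottle with a red cap, 33 x 33 x 84 mm, standing loose near the trays; origin: centre of its underside, z up. A bystander.

How it is judged:
By the outcome, as a careful person would: the job done as asked, in the order asked, and still so for the second after the job is handed in, with the robot touching nothing.
It also fails if it takes over 106 s, if anything falls off the work surface, if the arm or the gripper's body presses on something with over 40 N, if the wrist force passes 120 N, or if a joint passes its speed limit or range.

ROBOT

A 7-joint arm with a two-finger parallel gripper is mounted at the origin on a cart in front of the work surface, level with it; the furniture and walls round the work are solid. World frame = base frame: x ahead of the robot, y to its left, z up, the work surface at z = 0. Lengths are in m, angles in rad, forces in N, time in s.
With the tool pointing down it reaches from about 0.35 to 0.9 m from the base axis. Payload 8.1 kg.
Tool frame: the origin (TCP) lies where the fingers leave the gripper's body, on its centre line; the fingertips stand 66 mm ahead of it and the grasp point (between the pads) lies 47 mm ahead of it; z points along the fingers, y is the line along which they close (so a half turn about z gives the same grasp; the last joint's range is limited). The gripper opens to 92 mm and grips with 3 to 60 N. Pads are 19 mm wide; open, the fingers measure 130 mm over their backs; the gripper's body (75 mm by 190 mm) begins 47 mm behind the grasp point.
Start: joints at [1.131, 0.434, 0.025, 1.573, -0.012, 1.134, -0.075], TCP at [0.207, -0.59, 0.292] pointing down, gripper open.
Joint ranges: [-2.62, 2.62], [-0.44, 2.09], [-1.27, 1.32], [0.08, 2.57], [-1.32, 4.46], [0.12, 2], [-2.74, 2.74]. Speed limits (rad/s): [2.22, 2.22, 3.01, 3.01, 3.14, 3.14, 3.14].

INTERFACE

Orientations are given as a rotation vector (axis times angle).
In Python, from cell import arm gives the robot as it stands.
- The arm moves only by the tool send_rows, never from a script. Its argument "motion" is text: rows parted by semicolons, each of 7 numbers parted by spaces: the closure, from 0 (fully open) to 1 (shut), then the shift along the world's x, y, z in m, then the turn, a rotation vector about the world's x, y, z in degrees. A call has 1 to 5 rows; each row shifts and turns the commanded pose from where the row before left it; what a row does not reach is not made up. A row lasts 1/8 s, in which the tool goes at most 62.5 mm and 10.7 degrees, less where a joint would pass 70% of its speed; a pose out of reach is approached as far as the arm can. A call is refused whole if a number of a shift passes 0.0625 or a number of a turn 10.7, either way. A call with a gripper value outside its range is refused whole. The fingers move at their own pace and stop on an object; "force" is the grip in N (left out, the last holds). Time passes only in rows, so rows that do not move let the fingers close. It gives the time, the measured TCP pose, the force, the opening and the grip force at its end, in the units of the state.
- arm.observe(): the state, without advancing time (a new reading comes with each control period).
- arm.get_image(name): name is "side" or "top"; returns (picture, depth): 420x560x3 uint8, blue, green, red; 420x560 float32, m along the optical axis (not along the pixel's ray), 0 where there is no reading.
- arm.camera_model(name): a dict with "fx", "fy", "cx", "cy" (pixels), "view" (4x4, takes a point from world to camera coordinates). Camera axes: x right, y down, z forward; pixel columns grow to the right and rows downward; lengths in m; the calibration is good to about 2 mm. A picture is of the moment at which its call begins. camera_model takes no time and is no camera call.
- arm.sign_off(): hands the job in; it is judged then, once.
The state is a dict: "clock": time; "joints": joint angles; "dq": joint speeds; "joint_efforts": joint torques, N m; "position": TCP position; "ee_rot": TCP orientation; "force": force on the tool from outside, world axes, zero at the start; "ft_torque": the same for the moment, N m; "width": opening from 0.0 (shut) to 1.0 (fully open); "gripper_force": force on a finger pad.
Only numpy, scipy, OpenCV 4.12 (cv2) and the standard library are available. Lean on these libraries where they do the work, as an engineer would, in place of code of your own. Each camera call takes 0.05 s, during which the arm holds its last target. There are 200 camera calls.

## Working session

There is one attempt and no reset: what is moved stays moved. The work goes in short steps, Python scripts to look and compute and a tool call to move; the robot and the scene stay as the last step left them, time stands still between calls to the robot, and variables do not carry over. Pictures are saved under pics/ and viewed, at most 17 in all, crops included, and the job is handed in when it is done.

Besides the shell and the picture viewer there is one more tool, called after "Call:" in YAML: its name, and indented under it one key for each argument. send_rows: Moves the arm, as the interface text tells. Its arguments: {"type":"object","properties":{"motion":{"type":"string"},"force":{"type":"number"}},"required":["motion"]}

```bash
ls; mkdir -p pics
cat > h.py <<'E'
import numpy as np,cv2
from cell import arm
def grab(name,tag):
    im,d=arm.get_image(name); cv2.imwrite(f'pics/{tag}.png',im); np.save(f'pics/{tag}.npy',d); return im,d
def world(name,d,u,v,z=None):
    m=arm.camera_model(name); T=np.linalg.inv(m['view'])
    r=np.array([(u-m['cx'])/m['fx'],(v-m['cy'])/m['fy'],1.])
    if z is None: c=r*d[int(round(v)),int(round(u))]; return T[:3,:3]@c+T[:3,3]
    w=T[:3,:3]@r; return T[:3,3]+w*(z-T[2,3])/w[2]
def cloud(name,d):
    m=arm.camera_model(name); T=np.linalg.inv(m['view']); v,u=np.mgrid[:d.shape[0],:d.shape[1]]
    c=np.stack([(u-m['cx'])/m['fx']*d,(v-m['cy'])/m['fy']*d,d],-1); p=c@T[:3,:3].T+T[:3,3]; p[d==0]=np.nan; return p
E
python3 - <<'E'
from h import *
for n in ('side','top'):
    grab(n,n+'0'); m=arm.camera_model(n); print(n,m['fx'],np.round(np.linalg.inv(m['view']),3).tolist())
s=arm.observe(); print(s['position'],s['ee_rot'],s['width'],s['clock'])
E
```

```text
pics
side 415.2144755406401 [[0.999, 0.029, -0.034, 0.544], [0.043, -0.423, 0.905, -0.697], [0.012, -0.906, -0.424, 0.405], [0.0, 0.0, 0.0, 1.0]]
top 523.9754227854158 [[-0.004, -0.998, 0.068, 0.459], [-1.0, 0.004, -0.001, 0.034], [0.0, -0.068, -0.998, 0.908], [0.0, 0.0, 0.0, 1.0]]
[ 0.20639275 -0.58954251  0.29151678] [-3.09578887e+00 -5.26231098e-01  5.80285093e-04] 1.0009269918353936 0.1
```

View pics/top0.png

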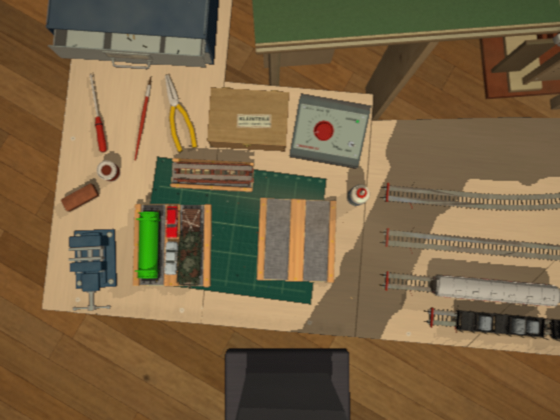

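View pics/side0.png

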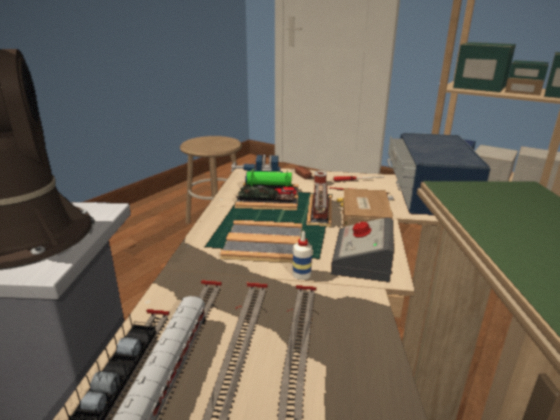

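The top picture shows the full tray at cols 135-210, rows 205-287 (green tube left, camouflage right, and the red car at (172,222) ahead of the blue at (170,258)). The empty tray is at (297,240), the transporter at (212,172) lying along world y, and the glue bottle at (360,193). The side view confirms the bottle at (302,258), beside the empty tray.

Run:
```python
from h import *
im=cv2.imread('pics/top0.png'); d=np.load('pics/top0.npy')
cv2.imwrite('pics/c1.png',cv2.resize(im[140:295,125:220],None,fx=3.8,fy=3.8,interpolation=cv2.INTER_CUBIC))
cv2.imwrite('pics/c2.png',cv2.resize(im[175:295,245:380],None,fx=4.5,fy=4.5,interpolation=cv2.INTER_CUBIC))
P=cloud('top',d); hsv=cv2.cvtColor(im,cv2.COLOR_BGR2HSV); z=P[...,2]
def box(name,mask,r):
    m=np.zeros_like(mask); m[r[0]:r[1],r[2]:r[3]]=mask[r[0]:r[1],r[2]:r[3]]
    q=P[m]; q=q[~np.isnan(q[:,0])]
    b=cv2.minAreaRect(np.float32(q[:,:2]*1000)); print(name,len(q),np.round(b[0],1),np.round(b[1],1),round(b[2],1),'z',np.round(np.percentile(q[:,2]*1000,[5,50,95]),1))
H,S,V=hsv[...,0],hsv[...,1],hsv[...,2]
box('green',(H>45)&(H<75)&(S>150)&(V>80)&(z>.02),(195,295,130,165))
box('camo hull>.037',(z>.033),(200,290,180,206))
box('camo all',(z>.022),(200,290,178,206))
box('red',((H<8)|(H>172))&(S>150)&(z>.015),(200,245,160,180))
box('blue',(z>.018)&(z<.04)&(H>90)&(H<125),(238,280,160,180))
box('transp',(z>.03),(150,195,165,260))
box('fulltray',(z>.006),(195,295,130,215))
box('emptytray',(z>.0065),(190,290,250,342))
box('glue',(z>.03),(175,215,345,375))
box('gluecap',(z>.06),(175,215,345,375))
for v in (205,215,225,235,245,255,265,275,285): print(v,np.round(z[v,134:214:2]*1000).astype(int).tolist())
print('tr');
for v in range(156,192,2): print(v,np.round(z[v,168:260:4]*1000).astype(int).tolist())
print('em');
for v in (210,240,270): print(v,np.round(z[v,254:340:3]*1000).astype(int).tolist())
```

```text
green 1202 [467.5 241.6] [ 32.1 113. ] 89.8 z [41.2 50.1 54.4]
camo hull>.037 652 [448.1 173.8] [89.4 33.5] 0.0 z [33.3 36.  39.6]
camo all 1242 [464.4 174.7] [ 39.6 133. ] 87.4 z [26.5 33.4 38.8]
red 309 [506.2 207.3] [19.5 52.8] 89.6 z [19.  23.8 28.7]Traceback (most recent call last):
  File "<stdin>", line 15, in <module>
  File "<stdin>", line 9, in box
    return _quantile_unchecked(
        a, q, axis, out, overwrite_input, method, keepdims, weights)
    return _ureduce(a,
                    func=_quantile_ureduce_func,
    ...<5 lines>...
                    overwrite_input=overwrite_input,
                    method=method)
    r = func(a, **kwargs)
    result = _quantile(arr,
                       quantiles=q,
    ...<2 lines>...
                       out=out,
                       weights=wgt)
    slices_having_nans = np.isnan(arr[-1, ...])
                                  ~~~^^^^^^^^^
IndexError: index -1 is out of bounds for axis 0 with size 0
```

View pics/c1.png

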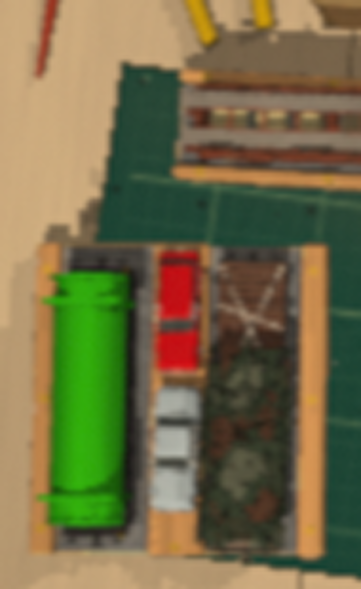

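View pics/c2.png

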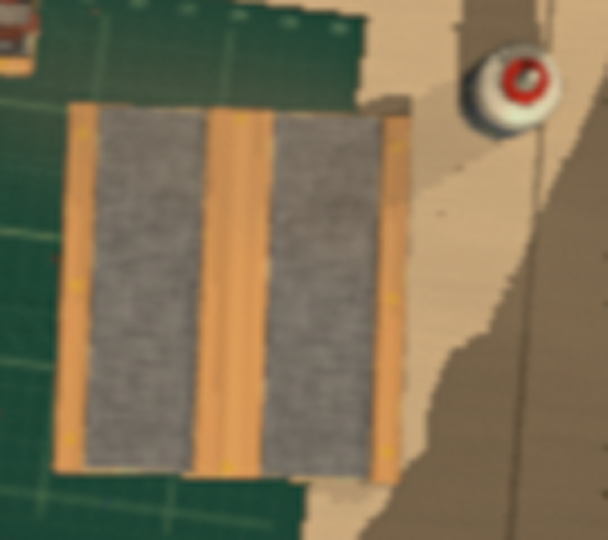

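Crop c1 (3.8x, offset 125,140) shows the full tray's corners at (40,245), (327,247), (325,558) and (30,552). The camo hull is at the near end, with wood at the far end. Crop c2 (4.5x, offset 245,175) shows the empty tray's corners at (70,103), (411,114), (398,484) and (53,471), and the glue cap at (525,82).

Run:
```python
from h import *
im=cv2.imread('pics/top0.png'); d=np.load('pics/top0.npy')
cv2.imwrite('pics/c3.png',cv2.resize(im[140:200,160:265],None,fx=7,fy=7,interpolation=cv2.INTER_CUBIC))
P=cloud('top',d); z=P[...,2]
def quad(n,pts,s,o,zz):
    w=np.array([world('top',d,p[0]/s+o[0]-.4,p[1]/s+o[1]-.4,zz)[:2]*1000 for p in pts]); c=w.mean(0)
    e=(w[0]+w[1]-w[2]-w[3])/2; f=(w[0]+w[3]-w[1]-w[2])/2
    print(n,np.round(c,1),'len',np.round(np.hypot(*e),1),np.round(np.hypot(*f),1),'yaw',np.round(np.degrees(np.arctan2(e[1],e[0])),1),np.round(np.degrees(np.arctan2(-f[0],f[1])),1))
o1=(125,140);o2=(245,175)
quad('full',[(40,245),(327,247),(325,558),(30,552)],3.8,o1,.013)
quad('fullmid',[(152,247),(210,247),(200,555),(148,553)],3.8,o1,.013)
quad('empty',[(70,103),(411,114),(398,484),(53,471)],4.5,o2,.013)
quad('emptylane1',[(98,107),(207,110),(192,470),(85,467)],4.5,o2,.011)
quad('emptylane2',[(273,112),(380,115),(371,476),(260,472)],4.5,o2,.011)
quad('red',[(160,250),(199,250),(198,372),(158,370)],3.8,o1,.023)
quad('blue',[(160,388),(199,388),(192,511),(154,509)],3.8,o1,.023)
quad('camo',[(219,262),(284,262),(284,550),(197,545)],3.8,o1,.03)
quad('green',[(56,275),(128,275),(126,525),(50,525)],3.8,o1,.04)
g=[(525,82)];print('glue cap',world('top',d,525/4.5+245,82/4.5+175,.084))
for v in range(204,292,8): print(v,np.round(z[v,134:214:2]*1000).astype(int).tolist())
print('tr')
for v in range(152,194,2): print(v,np.round(z[v,168:260:4]*1000).astype(int).tolist())
print('em',np.round(z[240,254:340:3]*1000).astype(int).tolist())
```

```text
full [466.7 207.6] len 138.4 130.6 yaw -0.6 -1.0
fullmid [466.7 209. ] len 137.5 24.7 yaw -0.8 -1.2
empty [475.   -4.3] len 139.9 130.1 yaw -2.7 -2.2
emptylane1 [476.8  28.8] len 136.8 41.1 yaw -2.5 -1.8
emptylane2 [474.6 -37.8] len 136.9 41.4 yaw -2.3 -2.0
red [506.3 206.8] len 53.9 17.6 yaw -0.2 -1.7
blue [444.9 207.4] len 53.9 17.1 yaw -2.5 -1.7
camo [464.6 175.5] len 125.4 33.4 yaw -1.8 -2.1
green [466.7 241.8] len 108.6 32.2 yaw -0.2 -0.2
glue cap [ 0.54632997 -0.10488258  0.084     ]
204 [1, 11, 12, 16, 3, 7, 6, 4, 4, 7, 4, 7, 8, 6, 8, 8, 12, 14, 9, 13, 11, 12, 14, 2, 1, 3, 3, 0, 3, 7, 1, 4, 3, 2, 3, 3, -9223372036854775808, 8, 12, 1]
212 [-3, 13, 13, -9223372036854775808, 53, 55, 52, 55, 54, 50, 47, 45, 39, 17, 6, 7, 11, 27, 28, 28, 27, 26, 18, 11, 5, 19, 20, 17, 18, 18, 21, 20, 21, 24, 9, 7, 9, 12, 16, 1]
220 [-7, 12, 12, 49, 51, 54, 53, 53, 51, 48, 51, 43, 40, 28, 6, 7, 18, 27, 28, 25, 28, 25, 16, 10, 8, 20, 22, 20, 19, 20, 22, 21, 19, 17, 7, 8, 13, 12, 11, 3]
228 [-3, 11, 14, 48, 50, 52, 53, 54, 47, 49, 46, 42, 22, 17, 7, 9, 27, 21, 22, 18, 21, 23, 15, 8, 19, 19, 20, 20, 21
[... 2648 characters left out ...]
 23, 28, 26, 31, 29, 34, 36, 34, 34, 33, 33, 8, 3]
184 [3, 12, 13, 12, 12, 9, 8, 6, 10, 8, 8, 4, 8, 6, 8, 8, 7, 5, 7, 9, 14, 8, 0]
186 [1, 10, 9, 11, 12, 10, 12, 13, 12, 12, 11, 13, 13, 11, 8, 10, 5, -9223372036854775808, 7, 8, 6, 4, 2]
188 [1, 3, 2, 1, 4, 2, 3, 6, 7, 14, 9, 11, 9, 12, 12, 10, 11, 10, 12, 11, 12, 6, 3]
190 [1, 3, 4, 0, 2, 3, 4, 1, 4, 1, 3, 2, 1, 4, 1, 3, 7, 8, 12, 12, 10, 6, 2]
192 [5, 2, 4, 3, 3, 1, 2, 4, 3, 4, 3, 2, 1, 0, 3, 5, 4, 2, 5, 2, 4, 2, 1]
em [-1, 2, 16, 12, 7, 7, 7, 7, 9, 8, 8, 10, 13, 12, 13, 11, 10, 8, 10, 8, 8, 8, 8, 8, 10, 14, 12, 15, -4]<stdin>:20: RuntimeWarning: invalid value encountered in cast
<stdin>:22: RuntimeWarning: invalid value encountered in cast
```

View pics/c3.png

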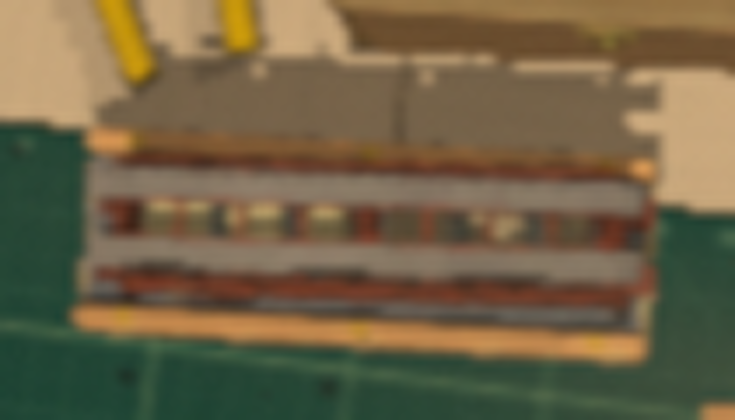

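Crop c3 (7x, offset 160,140) shows the deck as two grey strips with outer corners at (100,160), (648,185), (645,280) and (98,260). A red edge runs along the near side. I'll start moving now, then check rail and box heights with averaged depth.

Call:
send_rows:
  motion: "0 0.05 0.055 0 0 0 -4; 0 0.05 0.055 0 0 0 -4; 0 0.05 0.055 0 0 0 -4; 0 0.05 0.055 0 0 0 -4; 0 0.05 0.055 0 0 0 -4.3"
  force: 25

```text
clock: 0.72
position: [0.4177, -0.357, 0.2921]
ee_rot: [-3.141, 0.032, 0.0]
force: [1.2, -1.6, -0.2]
width: 0.998
gripper_force: 0.0
```

Run:
```python
from h import *
D=[];
for i in range(12): im,d=arm.get_image('top'); D.append(d)
d=np.nanmedian(np.where(np.array(D)==0,np.nan,D),0); np.save('pics/med.npy',d); cv2.imwrite('pics/t1.png',im)
P=cloud('top',d); z=P[...,2]; f=lambda a:np.round(np.nan_to_num(a)*1000).astype(int).tolist()
for c in (180,190,200,210,220,230,240,248): print('tr col',c,f(z[156:192,c]))
print('ends'); 
for r in (167,177): print(f(z[r,168:182]),f(z[r,246:258]))
print('camo'); 
for r in range(206,288,6): print(r,f(z[r,174:208]))
print('green'); print(f(z[240,136:170])); print('greenlen',f(z[204:288:2,148]))
print('box',f(z[90:150:8,250]),'case',f(z[100:160:8,330]))
B=lambda p,s,o,zz:world('top',d,p[0]/s+o[0]-.4,p[1]/s+o[1]-.4,zz)[:2]*1000
for n,p in dict(ul=(100,160),ur=(648,185),lr=(645,280),ll=(98,260)).items(): print(n,B(p,7,(160,140),.042).round(1))
for n,p in dict(cul=(90,130),cur=(655,160),clr=(648,360),cll=(73,328)).items(): print(n,B(p,7,(160,140),.013).round(1))
print('slot',B((105,218),7,(160,140),.042),B((640,233),7,(160,140),.042))
s=arm.observe(); print(s['clock'],s['position'],s['ee_rot'],s['joints'],s['force'])
```

```text
tr col 180 [-2, -1, 11, 13, 13, 12, 45, 40, 43, 43, 43, 43, 42, 19, 19, 18, 19, 17, 42, 42, 42, 43, 18, 49, 32, 24, 8, 6, 12, 13, 12, 6, 2, 1, 2, 3]
tr col 190 [-2, -1, -1, 13, 12, 13, 44, 32, 42, 42, 43, 42, 43, 33, 32, 32, 32, 33, 42, 43, 43, 42, 42, 44, 33, 28, 26, 7, 12, 12, 12, 13, 2, 2, 2, 3]
tr col 200 [-2, -1, 0, -1, 12, 12, 49, 43, 33, 42, 42, 42, 43, 36, 36, 36, 36, 35, 43, 43, 43, 43, 43, 19, 41, 33, 23, 8, 8, 11, 12, 12, 8, 2, 1, 2]
tr col 210 [-2, -2, -2, -1, 12, 12, 12, 43, 33, 42, 42, 43, 43, 43, 25, 27, 26, 25, 25, 43, 43, 43, 43, 19, 48, 33, 28, 7, 8, 10, 11, 12, 12, 2, 3, 2]
tr col 220 [-2, -2, -1, -2, -2, 12, 13, 12, 33, 42, 43, 43, 42, 44, 30, 30, 30, 30, 30, 43, 43, 43, 43, 43, 45, 33, 28, 8, 8, 8, 12, 15, 12, 10, 1, 2]
tr col 230 [-1, -2, -2, -1, -1, 13, 12, 49, 43, 40, 42, 43, 44, 43, 42, 41, 41, 41, 41, 44, 43, 44, 42, 43, 42, 42, 33, 23, 7, 7, 7, 11, 12, 12, 5, 2]
tr col 240 [-2, -1, -1, -2, -2, -2, 12, 12, 45, 34, 43, 42, 43, 43, 43, 30, 31, 31, 31, 43, 42, 43, 43, 42, 23, 48, 33, 22, 7, 8, 7, 13, 12, 12, 11, 3]
tr col 248 [-1, -1, -1, -1, -1, 0, 12, 11, 44,
[... 2317 characters left out ...]
, 7, 8, 7, 8, 12, 12, 13, 12, 13]
greenlen [7, 7, 8, 18, 53, 52, 53, 54, 53, 52, 53, 52, 52, 52, 53, 52, 52, 53, 52, 52, 51, 52, 51, 52, 52, 51, 51, 51, 51, 51, 52, 50, 51, 54, 52, 52, 51, 18, 19, 8, 8, 0]
box [58, 57, 58, 57, 59, 58, 58, 29] case [62, 64, 60, 63, 66, 45, 41, 33]
ul [603.5 200.3]
ur [597.   69.8]
lr [574.2  70.6]
ll [579.5 200.6]
cul [615.8 208.4]
cur [607.8  69.3]
clr [558.4  71.1]
cll [566.8 212.1]
slot [589.5514365  199.01197015] [585.49614132  71.73592935]
1.325 [ 0.41609948 -0.35941717  0.29220604] [ 3.14137035e+00 -3.00738162e-02 -2.27351205e-04] [ 0.62525216  0.31428026 -0.01312538  1.75697695  0.00479136  1.07044036
 -0.979472  ] [-0.39969041  0.40957843  0.35117278]
```

Thin rails stand about 7 mm above the deck along both sides (z≈49). So I'll hold each car a little above its base and release it with the tips at the rail tops. The camo hull is confirmed at the near end and the box is 58 mm high. Next, go over the green wagon.

Call:
send_rows:
  motion: "0.52 0.005 0.05 0 0 0 0; 0.52 0.005 0.05 0 0 0 0; 0.52 0.005 0.05 0 0 0 0; 0.52 0.005 0.05 0 0 0 0; 0.52 0.005 0.05 0 0 0 0"

```text
clock: 1.95
position: [0.4417, -0.1075, 0.2925]
ee_rot: [3.141, -0.029, 0.001]
force: [0.5, -0.0, 0.1]
width: 0.512
gripper_force: 0.0
```

Call:
send_rows:
  motion: "0.52 0.005 0.05 0 0 0 0; 0.52 0.005 0.05 0 0 0 0; 0.52 0.005 0.05 0 0 0 0; 0.52 0.005 0.05 0 0 0 0; 0.52 0.005 0.05 0 0 0 0"

```text
clock: 2.58
position: [0.4669, 0.1425, 0.2925]
ee_rot: [-3.141, 0.029, -0.001]
force: [0.3, 0.2, 0.0]
width: 0.483
gripper_force: 0.0
```

Call:
send_rows:
  motion: "0.52 0 0.05 -0.03 0 0 0; 0.52 0 0.05 -0.03 0 0 0; 0.52 0 0 -0.03 0 0 0; 0.52 0 0 0 0 0 0"

```text
clock: 3.08
position: [0.4657, 0.2406, 0.2004]
ee_rot: [3.139, -0.027, -0.006]
force: [-0.0, 0.0, 1.1]
width: 0.483
gripper_force: 0.0
```

Call:
send_rows:
  motion: "0.52 0.001 0.001 -0.04 0 0 0; 0.52 0 0 -0.04 0 0 0; 0.52 0 0 -0.02 0 0 0; 0.52 0 0 0 0 0 0"

```text
clock: 3.58
position: [0.4681, 0.2412, 0.1023]
ee_rot: [3.14, -0.03, -0.001]
force: [0.5, 0.5, 0.7]
width: 0.479
gripper_force: 0.0
```

Run:
```python
from h import *
s=arm.observe(); print(s['position'],s['force'],s['ft_torque'],s['joints'])
im,d=grab('side','s1'); cv2.imwrite('pics/s1c.png',cv2.resize(im[100:240,200:360],None,fx=4.5,fy=4.2,interpolation=cv2.INTER_CUBIC))
```

```text
[0.46805783 0.24115949 0.10230236] [0.53698477 0.50500649 0.68836852] [ 0.02472163 -0.00814519 -0.02914316] [-0.34757541  0.54242883 -0.31172475  1.98514962  0.26405059  0.65399553
 -2.41862709]
```

View pics/s1c.png

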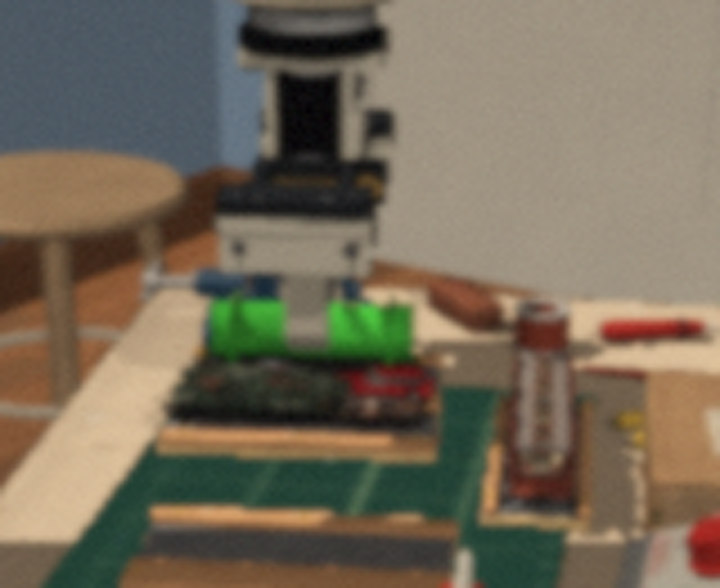

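The side crop shows the fingers straddling the middle of the tube at (307,330), clear of the cars. Lower 4 mm, then grip.

Call:
send_rows:
  motion: "0.52 0 0 -0.004 0 0 0; 0.7 0 0 0 0 0 0; 0.8 0 0 0 0 0 0; 0.8 0 0 0 0 0 0; 0.8 0 0 0 0 0 0"
  force: 20

```text
clock: 4.25
position: [0.4682, 0.2426, 0.0991]
ee_rot: [-3.141, 0.028, -0.002]
force: [-0.6, -0.9, 6.6]
width: 0.373
gripper_force: 20.0
```

Call:
send_rows:
  motion: "0.8 0 0 0 0 0 0; 0.8 0 0 0.004 0 0 0; 0.8 0 0 0.008 0 0 0; 0.8 0 0 0.015 0 0 0; 0.8 0 0 0 0 0 0"

```text
clock: 4.88
position: [0.4685, 0.2428, 0.1268]
ee_rot: [-3.14, 0.028, -0.004]
force: [-0.1, 0.2, -0.5]
width: 0.375
gripper_force: 20.0
```

Call:
send_rows:
  motion: "0.8 0 0 0.035 0 0 0; 0.8 0.002 -0.04 0.01 0 0 -0.4; 0.8 0.002 -0.045 0 0 0 -0.4; 0.8 0.002 -0.045 0 0 0 -0.4; 0.8 0.0025 -0.045 0 0 0 -0.3"

```text
clock: 5.5
position: [0.4761, 0.0659, 0.1704]
ee_rot: [3.141, -0.069, 0.001]
force: [1.3, 0.5, -0.9]
width: 0.373
gripper_force: 20.0
```

Call:
send_rows:
  motion: "0.8 0 -0.038 0 0 0 0; 0.8 0 0 -0.02 0 0 0; 0.8 0 0 -0.02 0 0 0; 0.8 0 0 0 0 0 0"

```text
clock: 6.0
position: [0.4753, 0.0291, 0.1293]
ee_rot: [3.14, -0.069, -0.004]
force: [0.1, 0.8, -0.2]
width: 0.376
gripper_force: 20.0
```

Run:
```python
from h import *
s=arm.observe(); print(s['position'],s['ee_rot'],s['force'])
im,d=grab('side','s2'); cv2.imwrite('pics/s2c.png',cv2.resize(im[130:270,190:340],None,fx=4.5,fy=4.2,interpolation=cv2.INTER_CUBIC))
```

```text
[0.47527274 0.02908    0.12928385] [ 3.14044172 -0.06885449 -0.00423536] [ 0.12762653  0.82914467 -0.20818723]
```

View pics/s2c.png

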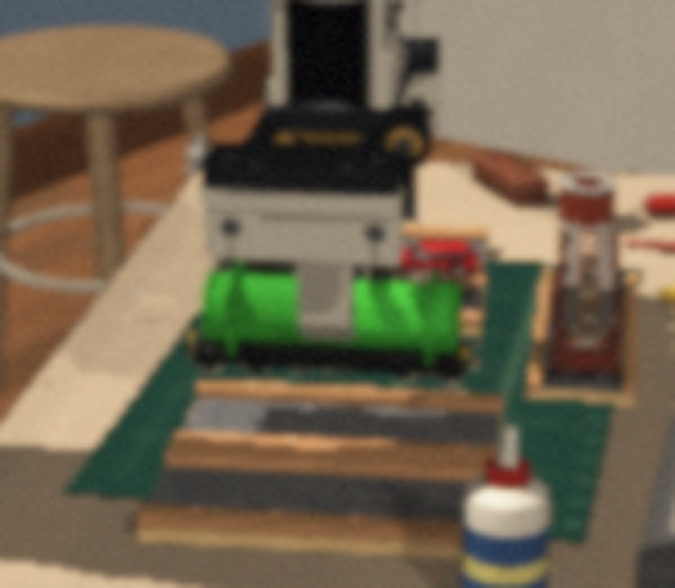

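The side crop shows the green wagon hanging level at (330,320), above the far lane. The red car is still in place behind it at (440,258), and the bottle is clear at (505,520).

Call:
send_rows:
  motion: "0.8 0.0015 0 -0.015 0 0 0; 0.8 0 0 -0.01 0 0 0; 0.8 0 0 -0.004 0 0 0; 0.8 0 0 -0.001 0 0 0; 0.8 0 0 0 0 0 0"

```text
clock: 6.68
position: [0.4778, 0.0294, 0.1004]
ee_rot: [3.141, -0.069, 0.0]
force: [-0.2, -0.0, -1.2]
width: 0.374
gripper_force: 20.0
```

Call:
send_rows:
  motion: "0.8 0 0 -0.0012 0 0 0; 0.8 0 0 0 0 0 0; 0.52 0 0 0 0 0 0; 0.52 0 0 0 0 0 0; 0.52 0 0 0 0 0 0"

```text
clock: 7.3
position: [0.4778, 0.0293, 0.0991]
ee_rot: [3.141, -0.069, 0.0]
force: [-0.2, 0.0, -0.1]
width: 0.479
gripper_force: 0.0
```

Call:
send_rows:
  motion: "0.52 0 0 0.02 0 0 0; 0.52 0 0 0.05 0 0 0; 0.52 -0.005 0.04 0.0 0 0 0.7; 0.55 -0.005 0.05 0 0 0 0.7; 0.55 -0.008 0.05 0 0 0 0"

```text
clock: 7.92
position: [0.4598, 0.1705, 0.1694]
ee_rot: [-3.141, 0.032, -0.001]
force: [0.4, 0.0, 0.1]
width: 0.45
gripper_force: 0.0
```

Run:
```python
from h import *
im,d=grab('top','t2'); s=arm.observe(); print(s['position'],s['ee_rot'],s['width'],s['clock'])
cv2.imwrite('pics/t2c.png',cv2.resize(im[150:295,130:370],None,fx=3.3,fy=3.3,interpolation=cv2.INTER_CUBIC))
P=cloud('top',d); q=P[200:290,250:340].reshape(-1,3); q=q[q[:,2]>.04]; q=q[q[:,2]<.06]
b=cv2.minAreaRect(np.float32(q[:,:2]*1000)); print(b)
```

```text
[0.4579993  0.17854866 0.16980464] [-3.13614719e+00  1.95463873e-02 -1.67904182e-03] 0.45093912057186714 7.975
((476.263916015625, 27.149124145507812), (33.20688247680664, 107.70640563964844), 87.72012329101562)
```

View pics/t2c.png

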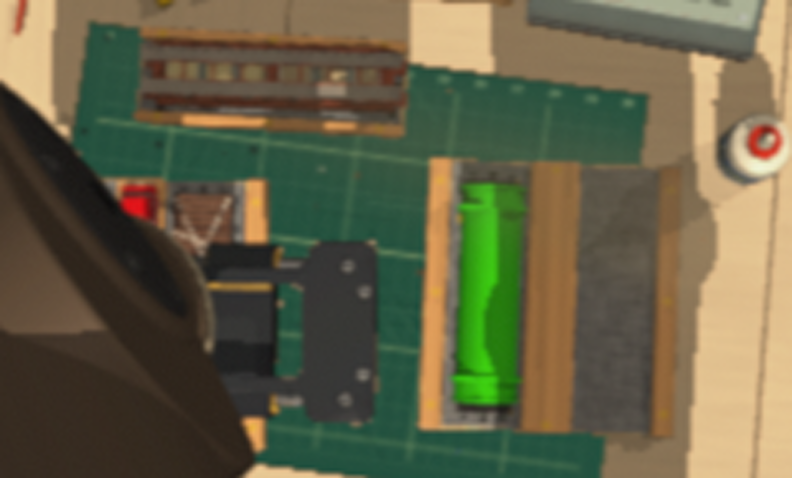

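The green wagon stands straight in its lane at (490,295), and the bottle is untouched at (757,148). Now the camouflage wagon.

Call:
send_rows:
  motion: "0.55 -0.01 -0.003 0 0 0 0; 0.55 -0.002 0 -0.03 0 0 0; 0.55 0 0 -0.028 0 0 0; 0.55 0 0 0 0 0 0; 0.55 0 0 0 0 0 0"

```text
clock: 8.6
position: [0.4475, 0.1647, 0.1111]
ee_rot: [3.14, -0.033, -0.0]
force: [-0.5, -0.4, 3.2]
width: 0.447
gripper_force: 1.5
```

Call:
send_rows:
  motion: "0.55 0 0 0.01 0 0 0; 0.55 0 0.0108 0 0 0 0; 0.55 0 0 0 0 0 0"

```text
clock: 8.98
position: [0.4479, 0.1783, 0.1213]
ee_rot: [-3.141, 0.029, -0.001]
force: [-0.1, 0.4, -0.2]
width: 0.449
gripper_force: 0.0
```

Run:
```python
from h import *
s=arm.observe(); print(s['position'],s['ee_rot'],s['force'])
im,d=grab('side','s3'); cv2.imwrite('pics/s3c.png',cv2.resize(im[120:240,200:340],None,fx=5,fy=5,interpolation=cv2.INTER_CUBIC))
```

```text
[0.44787518 0.17831095 0.12133301] [-3.14050667e+00  2.85366106e-02 -1.21975744e-03] [-0.07954656  0.40929857 -0.2000891 ]
```

View pics/s3c.png

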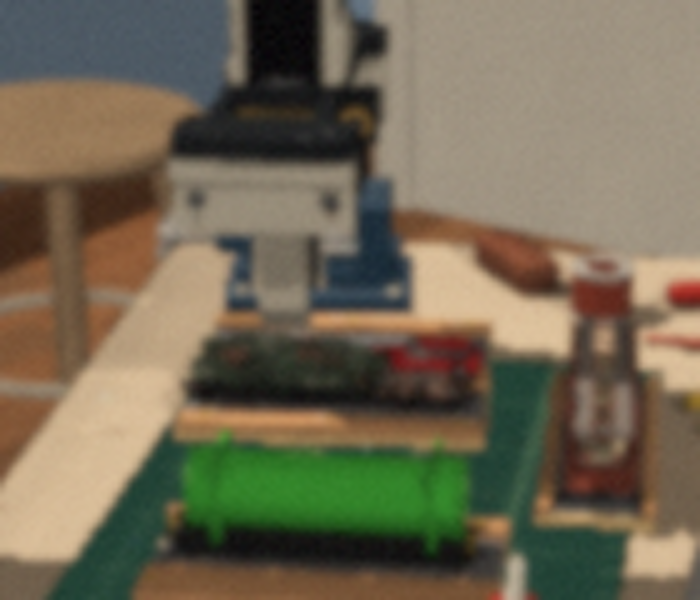

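The side crop shows the gripper above the rear of the vehicle at (285,330), and the camo wagon and cars still stand as before. Correct y and go down.

Call:
send_rows:
  motion: "0.55 0 -0.003 0 0 0 0; 0.55 0 0 -0.01 0 0 0; 0.55 0 0 -0.008 0 0 0; 0.55 0 0 -0.005 0 0 0; 0.55 0 0 0 0 0 0"

```text
clock: 9.65
position: [0.4474, 0.174, 0.0974]
ee_rot: [3.141, -0.03, -0.002]
force: [0.4, 0.6, 0.8]
width: 0.451
gripper_force: 0.0
```

Call:
send_rows:
  motion: "0.55 0 0.001 0 0 0 0; 0.7 0 0 0 0 0 0; 0.85 0 0 0 0 0 0; 0.85 0 0 0 0 0 0; 0.85 0 0 0 0 0 0"
  force: 20

```text
clock: 10.28
position: [0.4479, 0.1754, 0.0983]
ee_rot: [-3.141, 0.03, -0.001]
force: [0.1, 1.7, 3.8]
width: 0.303
gripper_force: 20.0
```

Call:
send_rows:
  motion: "0.85 0 0 0 0 0 0; 0.85 0 0 0.004 0 0 0; 0.85 0 0 0.008 0 0 0; 0.85 0 0 0.015 0 0 0; 0.85 0 0 0 0 0 0"

```text
clock: 10.9
position: [0.4485, 0.1754, 0.1265]
ee_rot: [-3.14, 0.031, -0.004]
force: [-0.4, -0.7, -1.2]
width: 0.3
gripper_force: 20.0
```

Call:
send_rows:
  motion: "0.85 0 0 0.04 0 0 0; 0.85 0.002 -0.035 0.02 0 0 -0.4; 0.85 0.002 -0.045 0 0 0 -0.4; 0.85 0.002 -0.045 0 0 0 -0.4; 0.85 0.0025 -0.045 0 0 0 -0.3"

```text
clock: 11.52
position: [0.4561, 0.0036, 0.1852]
ee_rot: [3.141, -0.072, 0.001]
force: [0.3, 1.7, -1.2]
width: 0.302
gripper_force: 20.0
```

Call:
send_rows:
  motion: "0.85 0 -0.0425 0 0 0 0; 0.85 0 0 -0.025 0 0 0; 0.85 0 0 -0.03 0 0 0; 0.85 0 0 0 0 0 0; 0.85 0 0 0 0 0 0"

```text
clock: 12.15
position: [0.4566, -0.0372, 0.1308]
ee_rot: [-3.141, 0.071, -0.001]
force: [0.1, -0.2, -1.0]
width: 0.299
gripper_force: 20.0
```

Call:
send_rows:
  motion: "0.85 0 0.0003 -0.015 0 0 0; 0.85 0 0 -0.01 0 0 0; 0.85 0 0 -0.006 0 0 0; 0.85 0 0 -0.0015 0 0 0; 0.85 0 0 0 0 0 0"

```text
clock: 12.78
position: [0.456, -0.0369, 0.0979]
ee_rot: [3.14, -0.071, -0.001]
force: [-4.4, 1.2, 11.3]
width: 0.3
gripper_force: 20.0
```

Call:
send_rows:
  motion: "0.85 0 0 0 0 0 0; 0.55 0 0 0 0 0 0; 0.55 0 0 0 0 0 0; 0.55 0 0 0 0 0 0"

```text
clock: 13.28
position: [0.4563, -0.0371, 0.0975]
ee_rot: [3.141, -0.072, -0.0]
force: [0.4, -0.5, 0.3]
width: 0.447
gripper_force: 0.0
```

Call:
send_rows:
  motion: "0.55 0 0 0.02 0 0 0; 0.55 0 0 0.06 0 0 0; 0.55 -0.03 0.03 0.06 0 0 0; 0.55 -0.04 0.05 0.04 0 0 0.7; 0.55 0 0 0 0 0 0.7"

```text
clock: 13.9
position: [0.3969, 0.0325, 0.2641]
ee_rot: [-3.141, 0.025, -0.007]
force: [1.4, -0.2, -0.2]
width: 0.451
gripper_force: 0.0
```

Run:
```python
from h import *
D=[]
for i in range(6): im,d=arm.get_image('top'); D.append(d)
cv2.imwrite('pics/t3.png',im)
s=arm.observe(); print(s['position'],s['ee_rot'],s['width'],s['clock'])
cv2.imwrite('pics/t3c.png',cv2.resize(im[150:295,130:370],None,fx=3.3,fy=3.3,interpolation=cv2.INTER_CUBIC))
d=np.nanmedian(np.where(np.array(D)==0,np.nan,D),0)
P=cloud('top',d); z=P[...,2]
for n,r in dict(red=(200,239,160,181),blue=(239,280,160,181)).items():
    q=P[r[0]:r[1],r[2]:r[3]].reshape(-1,3); q=q[(q[:,2]>.0185)&(q[:,2]<.04)]; print(n,len(q),cv2.minAreaRect(np.float32(q[:,:2]*1000)),q[:,2].max())
```

```text
[0.39769422 0.02901352 0.26081552] [ 3.14132165e+00 -3.58267992e-02 -2.84807986e-03] 0.45006127946030045 14.2
red 371 ((506.1815490722656, 207.28228759765625), (19.870555877685547, 52.95368576049805), 88.7284164428711) 0.02964626607837495
blue 373 ((445.3304443359375, 207.7422332763672), (19.45993995666504, 52.75335693359375), 87.78313446044922) 0.028951066298162575
```

View pics/t3c.png

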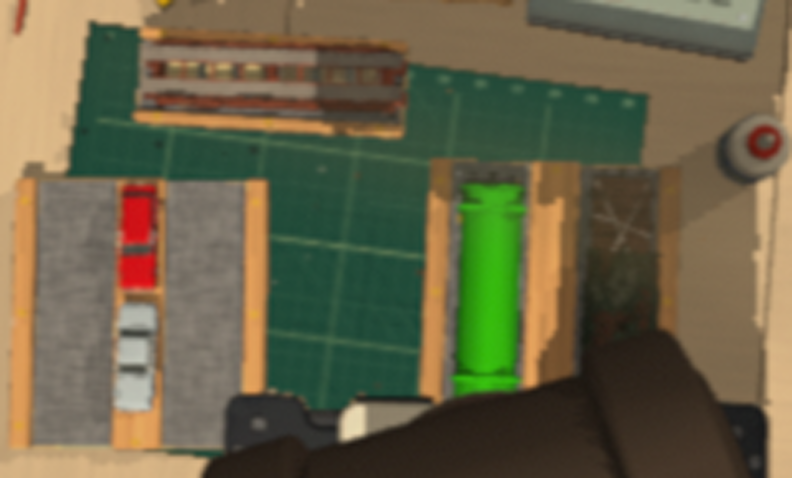

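Both wagons are in the empty tray's lanes: green at (490,290), camo at (622,250). The cars are undisturbed, red at (138,237) and blue at (136,355). Refine the transporter axis from the median depth while moving over the red car.

Run:
```python
from h import *
d=np.load('pics/med.npy'); P=cloud('top',d); q=P[150:195,165:262].reshape(-1,3)
q=q[(q[:,2]>.0395)&(q[:,2]<.0455)]; print(len(q),cv2.minAreaRect(np.float32(q[:,:2]*1000)))
ys=np.arange(80,196,8)
M=[]
for y in ys:
    s=q[abs(q[:,1]*1000-y)<4][:,0]*1000; M.append((y,np.percentile(s,3),np.percentile(s,97)))
M=np.array(M); m=M[:,1:].mean(1); print(np.round(M).tolist(),np.polyfit(ys,m,1),np.polyval(np.polyfit(ys,m,1),[165,135,105]))
r=P[150:195,165:262].reshape(-1,3); r=r[r[:,2]>.0465]; print(np.round(r*1000).tolist())
print('y ends',np.percentile(q[:,1]*1000,[.5,99.5]))
```

```text
929 ((587.763916015625, 136.4004364013672), (132.13595581054688, 29.30161476135254), 87.8875961303711)
[[80.0, 573.0, 600.0], [88.0, 575.0, 600.0], [96.0, 575.0, 600.0], [104.0, 572.0, 600.0], [112.0, 575.0, 601.0], [120.0, 575.0, 599.0], [128.0, 573.0, 602.0], [136.0, 576.0, 602.0], [144.0, 577.0, 602.0], [152.0, 574.0, 602.0], [160.0, 574.0, 602.0], [168.0, 577.0, 603.0], [176.0, 575.0, 603.0], [184.0, 577.0, 604.0], [192.0, 579.0, 604.0]] [3.41898171e-02 5.83743448e+02] [589.38476794 588.35907343 587.33337892]
[[603.0, 158.0, 49.0], [603.0, 156.0, 49.0], [603.0, 154.0, 48.0], [603.0, 153.0, 48.0], [603.0, 151.0, 48.0], [603.0, 149.0, 48.0], [603.0, 148.0, 49.0], [603.0, 146.0, 48.0], [603.0, 144.0, 49.0], [601.0, 110.0, 47.0], [601.0, 108.0, 48.0], [601.0, 106.0, 49.0], [601.0, 105.0, 48.0], [601.0, 103.0, 48.0], [601.0, 101.0, 49.0], [601.0, 100.0, 48.0], [601.0, 98.0, 48.0], [601.0, 96.0, 48.0], [601.0, 95.0, 48.0], [601.0, 93.0, 48.0], [601.0, 91.0, 48.0], [575.0, 194.0, 47.0], [575.0, 192.0, 48.0], [575.0, 191.0, 48.0], [575.0, 189.0, 49.0], [575.0, 187.0, 48.0], [575.0, 185.0, 48.0], [575.0, 184.0, 48.0], [573.0, 146.0, 49.0], [573.0, 144.0, 48.0], [573.0, 143.0, 48.0], [573.0, 141.0, 48.0], [573.0, 139.0, 48.0], [573.0, 137.0, 49.0], [573.0, 136.0, 49.0], [573.0, 134.0, 48.0], [573.0, 133.0, 48.0], [571.0, 98.0, 48.0], [571.0, 96.0, 47.0], [571.0, 95.0, 47.0], [571.0, 93.0, 48.0], [571.0, 91.0, 49.0], [571.0, 90.0, 48.0], [571.0, 88.0, 48.0], [571.0, 86.0, 50.0], [571.0, 85.0, 49.0], [571.0, 83.0, 49.0], [571.0, 81.0, 48.0]]
y ends [ 71.69482416 201.33663465]
```

Call:
send_rows:
  motion: "0.48 0.055 0.045 -0.02 0 0 0.3; 0.48 0.055 0.045 -0.02 0 0 0; 0.48 0 0.045 -0.02 0 0 0; 0.48 0 0.04 0 0 0 0; 0.48 0 0 0 0 0 0"
  force: 12

```text
clock: 14.82
position: [0.4903, 0.1942, 0.2065]
ee_rot: [-3.14, 0.018, 0.004]
force: [-0.2, -0.8, -0.7]
width: 0.52
gripper_force: 0.0
```

Call:
send_rows:
  motion: "0.48 0.0157 0.0138 -0.03 0 0 -0.6; 0.48 0 0 -0.04 0 0 0; 0.48 0 0 -0.03 0 0 0; 0.48 0 0 0 0 0 0; 0.48 0 0 0 0 0 0"

```text
clock: 15.45
position: [0.5071, 0.2044, 0.1085]
ee_rot: [-3.141, 0.043, -0.001]
force: [0.1, -0.3, -0.3]
width: 0.52
gripper_force: 0.0
```

Run:
```python
from h import *
s=arm.observe(); print(s['position'],s['ee_rot'],s['joints'])
```

```text
[0.50707651 0.20440525 0.1084843 ] [-3.14125981e+00  4.28266017e-02 -7.60902276e-04] [-0.2148515   0.56409156 -0.36732651  1.92961496  0.30261959  0.70098364
 -2.36143353]
```

Call:
send_rows:
  motion: "0.48 -0.001 0.0035 -0.01 0 0 0; 0.48 0 0 -0.01 0 0 0; 0.48 0 0 -0.003 0 0 0; 0.48 0 0 0 0 0 0; 0.48 0 0 0 0 0 0"

```text
clock: 16.08
position: [0.5056, 0.2084, 0.085]
ee_rot: [-3.141, 0.041, -0.0]
force: [0.1, -0.7, 0.0]
width: 0.522
gripper_force: 0.0
```

Call:
send_rows:
  motion: "0.6 0 0 -0.001 0 0 0; 0.75 0 0 0 0 0 0; 0.9 0 0 0 0 0 0; 0.9 0 0 0 0 0 0; 0.9 0 0 0 0 0 0"

```text
clock: 16.7
position: [0.5055, 0.2083, 0.0839]
ee_rot: [-3.141, 0.041, -0.0]
force: [0.3, -1.1, 1.1]
width: 0.208
gripper_force: 12.0
```

Call:
send_rows:
  motion: "0.9 0 0 0 0 0 0; 0.9 0 0 0.005 0 0 0; 0.9 0 0 0.02 0 0 0; 0.9 0 0 0.03 0 0 0; 0.9 0 0 0 0 0 0"

```text
clock: 17.32
position: [0.5066, 0.2091, 0.1411]
ee_rot: [-3.14, 0.041, -0.006]
force: [0.2, -0.2, -0.9]
width: 0.209
gripper_force: 12.0
```

Call:
send_rows:
  motion: "0.9 0 0 0.02 0 0 10; 0.9 0.01 -0.006 0.02 0 0 10; 0.9 0.01 -0.006 0 0 0 10; 0.9 0.01 -0.006 0 0 0 10; 0.9 0.01 -0.006 0 0 0 10"

```text
clock: 17.95
position: [0.5455, 0.1839, 0.1782]
ee_rot: [2.861, 1.298, -0.001]
force: [0.2, -0.4, -0.1]
width: 0.207
gripper_force: 12.0
```

Call:
send_rows:
  motion: "0.9 0.01 -0.006 0 0 0 10; 0.9 0.01 -0.006 0 0 0 10; 0.9 0.01 -0.006 0 0 0 10; 0.9 0.01 0 0 0 0 9.5; 0.9 0 0 0 0 0 0"

```text
clock: 18.58
position: [0.5856, 0.1659, 0.1778]
ee_rot: [-2.261, -2.179, 0.001]
force: [-0.6, 0.6, 0.8]
width: 0.205
gripper_force: 12.0
```

```bash
cat > st.py <<'E'
from h import *
from scipy.spatial.transform import Rotation as R
s=arm.observe(); y=R.from_rotvec(s['ee_rot']).as_matrix()[:,1]; print(np.round(s['position'],4),'line',np.round(np.degrees(np.arctan2(y[1],y[0]))%180,2),'tilt',y[2].round(4),s['width'],s['joints'].round(2),s['clock'])
E
python3 st.py
```

```text
[0.5856 0.1659 0.1778] line 177.88 tilt -0.0012 0.20454242747513018 [ 0.15  0.65 -0.78  1.7   0.52  1.01 -0.85] 18.575
```

Call:
send_rows:
  motion: "0.9 0.002 0.001 -0.02 0 0 0; 0.9 0 0 -0.02 0 0 0; 0.9 0 0 -0.012 0 0 0; 0.9 0 0 0 0 0 0; 0.9 0 0 0 0 0 0"

```text
clock: 19.2
position: [0.5876, 0.1676, 0.1272]
ee_rot: [2.26, 2.182, 0.001]
force: [-0.4, 0.4, -1.2]
width: 0.21
gripper_force: 12.0
```

```bash
python3 st.py
python3 - <<'E'
from h import *
im,d=grab('side','s4'); cv2.imwrite('pics/s4c.png',cv2.resize(im[130:240,270:380],None,fx=5.4,fy=5.4,interpolation=cv2.INTER_CUBIC))
E
```

```text
[0.5876 0.1676 0.1272] line 177.99 tilt 0.0005 0.20996970889455618 [ 0.12  0.71 -0.74  1.73  0.58  0.93 -0.89] 19.2
```

View pics/s4c.png

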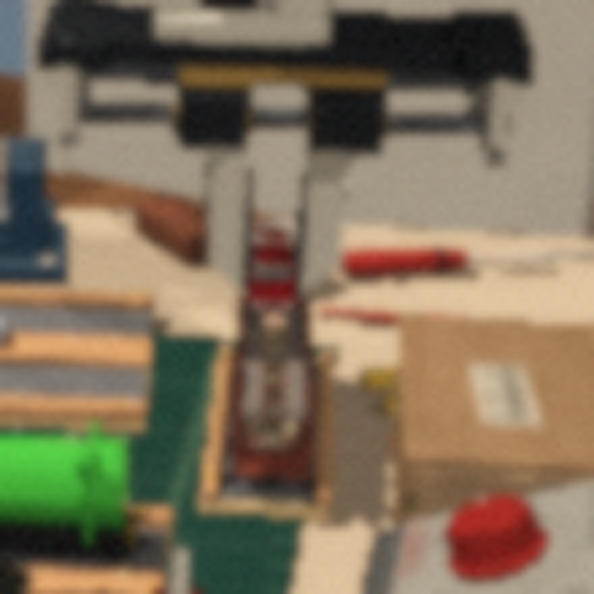

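The side crop shows the red car held level at (272,265), in line with the deck's axis (≈(274,330) at the nearer part). Lower to just above the rails.

Call:
send_rows:
  motion: "0.9 0.0005 0 -0.006 0 0 0; 0.9 0 0 -0.0045 0 0 0; 0.9 0 0 0 0 0 0; 0.9 0 0 0 0 0 0"

```text
clock: 19.75
position: [0.5879, 0.1674, 0.1163]
ee_rot: [-2.26, -2.182, -0.0]
force: [-0.1, 0.2, 0.1]
width: 0.208
gripper_force: 12.0
```

Call:
send_rows:
  motion: "0.9 0 0 -0.001 0 0 0; 0.9 0 0 0 0 0 0; 0.74 0 0 0 0 0 0; 0.7 0 0 0 0 0 0; 0.6 0 0 0 0 0 0"

```text
clock: 20.38
position: [0.588, 0.1673, 0.1154]
ee_rot: [2.26, 2.182, 0.0]
force: [-0.1, 0.6, -0.3]
width: 0.364
gripper_force: 0.0
```

Call:
send_rows:
  motion: "0.6 0 0 0 0 0 0; 0.6 0 0 0.02 0 0 0; 0.6 0 0 0.03 0 0 0; 0.6 -0.03 0.01 0.03 0 0 -10; 0.55 -0.03 0.01 0.01 0 0 -10"

```text
clock: 21.0
position: [0.528, 0.1885, 0.2085]
ee_rot: [2.61, 1.749, 0.007]
force: [-0.6, -0.3, 0.4]
width: 0.441
gripper_force: 0.0
```

Call:
send_rows:
  motion: "0.55 -0.03 0.005 0 0 0 -10; 0.5 -0.02 0.005 0 0 0 -10; 0.48 -0.015 0.005 0 0 0 -10; 0.48 -0.015 0.003 0 0 0 -10; 0.48 -0.003 0.003 0 0 0 -10"

```text
clock: 21.62
position: [0.444, 0.2091, 0.2068]
ee_rot: [-3.104, -0.485, -0.002]
force: [0.7, 0.7, -0.9]
width: 0.516
gripper_force: 0.0
```

```bash
python3 st.py
python3 - <<'E'
from h import *
im,d=grab('side','s5'); im2,d2=grab('top','t5')
a=cv2.resize(im[140:230,270:370],(400,360),interpolation=cv2.INTER_CUBIC); b=cv2.resize(im2[145:235,160:260],(400,360),interpolation=cv2.INTER_CUBIC); cv2.imwrite('pics/st5.png',np.hstack([a,b]))
E
```

```text
[0.444  0.2091 0.2068] line 107.75 tilt -0.0002 0.5163528717097462 [-0.11  0.38 -0.56  1.97  0.26  0.87 -2.07] 21.625
```

View pics/st5.png

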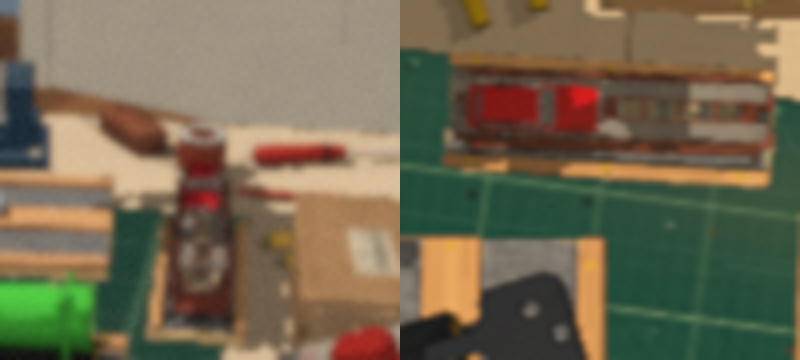

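The red car sits straight on the far-left half of the deck, at (535,107) in the right panel. Now the blue car.

Call:
send_rows:
  motion: "0.48 0 0 -0.02 0 0 -10; 0.48 0.001 0 -0.03 0 0 -9.7; 0.48 0 0 -0.03 0 0 0; 0.48 0 0 -0.025 0 0 0; 0.48 0 0 0 0 0 0"

```text
clock: 22.35
position: [0.4454, 0.208, 0.0996]
ee_rot: [3.14, -0.041, -0.004]
force: [1.1, -0.0, 0.5]
width: 0.522
gripper_force: 0.0
```

```bash
python3 st.py
```

```text
[0.4454 0.208  0.0996] line 88.5 tilt 0.001 0.5215059647199526 [-0.24  0.52 -0.41  2.06  0.34  0.62 -2.48] 22.35
```

Call:
send_rows:
  motion: "0.48 0 0.0003 -0.011 0 0 -0.5; 0.48 0 0 -0.004 0 0 0; 0.48 0 0 0 0 0 0; 0.48 0 0 0 0 0 0"

```text
clock: 22.85
position: [0.4461, 0.2087, 0.0857]
ee_rot: [-3.141, 0.06, -0.001]
force: [-0.6, 0.5, 0.5]
width: 0.52
gripper_force: 0.0
```

Call:
send_rows:
  motion: "0.6 0 0 0 0 0 0; 0.75 0 0 0 0 0 0; 0.9 0 0 0 0 0 0; 0.9 0 0 0 0 0 0; 0.9 0 0 0 0 0 0"

```text
clock: 23.48
position: [0.446, 0.2086, 0.0854]
ee_rot: [3.141, -0.061, 0.0]
force: [0.2, 0.0, 0.3]
width: 0.209
gripper_force: 12.0
```

Call:
send_rows:
  motion: "0.9 0 0 0 0 0 0; 0.9 0 0 0.005 0 0 0; 0.9 0 0 0.02 0 0 0; 0.9 0 0 0.03 0 0 0; 0.9 0 0 0 0 0 0"

```text
clock: 24.1
position: [0.447, 0.2093, 0.1423]
ee_rot: [-3.139, 0.061, -0.005]
force: [-0.8, 0.8, -0.6]
width: 0.209
gripper_force: 12.0
```

```bash
python3 st.py
python3 - <<'E'
from h import *
d=np.load('pics/t5.npy'); im=cv2.imread('pics/t5.png'); P=cloud('top',d)
hsv=cv2.cvtColor(im,cv2.COLOR_BGR2HSV); m=(P[...,2]>.0475)&(P[...,2]<.065); mm=np.zeros_like(m); mm[155:190,165:262]=m[155:190,165:262]
q=P[mm]; q=q[q[:,2]>.0505]; print(len(q),cv2.minAreaRect(np.float32(q[:,:2]*1000)),np.median(q[:,:2],0))
E
```

```text
[0.447  0.2093 0.1423] line 87.78 tilt -0.0019 0.20880043837779727 [-0.21  0.45 -0.44  2.03  0.29  0.71 -2.44] 24.1
322 ((589.0762329101562, 139.75672912597656), (106.41443634033203, 29.157255172729492), 85.429931640625) [0.5865036  0.16773941]
```

Call:
send_rows:
  motion: "0.9 0 0 0.02 0 0 10; 0.9 0.02 -0.006 0.02 0 0 10; 0.9 0.02 -0.015 0 0 0 10; 0.9 0.02 -0.015 0 0 0 10; 0.9 0.02 -0.015 0 0 0 10"

```text
clock: 24.72
position: [0.5263, 0.1569, 0.1797]
ee_rot: [-2.869, -1.281, 0.001]
force: [0.1, 0.1, -0.5]
width: 0.206
gripper_force: 12.0
```

Call:
send_rows:
  motion: "0.9 0.02 -0.015 0 0 0 10; 0.9 0.02 -0.015 0 0 0 10; 0.9 0.02 -0.015 0 0 0 10; 0.9 0 -0.005 0 0 0 10; 0.9 0 0 0 0 0 0"

```text
clock: 25.35
position: [0.5857, 0.1069, 0.1792]
ee_rot: [-2.265, -2.175, 0.002]
force: [0.2, 0.8, 0.0]
width: 0.207
gripper_force: 12.0
```

```bash
python3 st.py
```

```text
[0.5857 0.1069 0.1792] line 177.67 tilt -0.0017 0.20657652235418947 [ 0.27  0.64 -0.81  1.73  0.54  1.01 -0.78] 25.35
```

Call:
send_rows:
  motion: "0.9 0.0003 0 -0.02 0 0 0.2; 0.9 0 0 -0.02 0 0 0; 0.9 0 0 -0.014 0 0 0; 0.9 0 0 0 0 0 0; 0.9 0 0 0 0 0 0"

```text
clock: 25.98
position: [0.5864, 0.108, 0.1266]
ee_rot: [2.26, 2.182, 0.001]
force: [0.8, 0.5, -0.3]
width: 0.209
gripper_force: 12.0
```

```bash
python3 st.py
```

```text
[0.5864 0.108  0.1266] line 178.0 tilt 0.0003 0.20921558797163312 [ 0.24  0.7  -0.77  1.77  0.6   0.92 -0.83] 25.975
```

Call:
send_rows:
  motion: "0.9 0 -0.0005 -0.006 0 0 0; 0.9 0 0 -0.004 0 0 0; 0.9 0 0 -0.001 0 0 0; 0.9 0 0 0 0 0 0; 0.9 0 0 0 0 0 0"

```text
clock: 26.6
position: [0.5863, 0.107, 0.1154]
ee_rot: [2.26, 2.182, -0.0]
force: [-1.1, -0.6, 2.3]
width: 0.209
gripper_force: 12.0
```

Call:
send_rows:
  motion: "0.74 0 0 0 0 0 0; 0.7 0 0 0 0 0 0; 0.6 0 0 0 0 0 0; 0.6 0 0 0 0 0 0; 0.6 0 0 0.02 0 0 0"

```text
clock: 27.22
position: [0.5854, 0.1067, 0.1348]
ee_rot: [-2.259, -2.181, 0.004]
force: [-0.2, 0.5, -0.4]
width: 0.399
gripper_force: 0.0
```

Call:
send_rows:
  motion: "0.6 0 0 0.04 0 0 0; 0.55 -0.02 -0.01 0.04 0 0 -10; 0.55 -0.03 -0.02 0.02 0 0 -10; 0.55 -0.03 -0.03 0 0 0 -10; 0.55 -0.025 -0.04 0 0 0 -10"

```text
clock: 27.85
position: [0.4804, 0.0075, 0.2371]
ee_rot: [2.871, 1.272, 0.003]
force: [1.1, -0.3, 0.0]
width: 0.447
gripper_force: 0.0
```

Call:
send_rows:
  motion: "0.55 -0.02 -0.04 0 0 0 -10; 0.55 0 0 0 0 0 -10; 0.55 0 0 0 0 0 -10; 0.55 0 0 0 0 0 -10; 0.55 0 0 0 0 0 -10"

```text
clock: 28.48
position: [0.4614, -0.0324, 0.2367]
ee_rot: [-3.141, 0.063, -0.003]
force: [0.4, -0.2, 0.1]
width: 0.448
gripper_force: 0.0
```

```bash
python3 st.py
python3 - <<'E'
from h import *
im,d=grab('side','s6'); im2,d2=grab('top','t6')
a=cv2.resize(im[140:230,270:370],(400,360),interpolation=cv2.INTER_CUBIC); b=cv2.resize(im2[145:235,160:260],(400,360),interpolation=cv2.INTER_CUBIC); cv2.imwrite('pics/st6.png',np.hstack([a,b]))
P=cloud('top',d2);z=P[...,2]
for c in range(172,254,5): print(c,np.round(np.nan_to_num(z[160:184,c])*1000).astype(int).tolist())
E
```

```text
[ 0.4614 -0.0324  0.2367] line 87.71 tilt -0.0002 0.44796870257300564 [ 0.41  0.29 -0.55  1.99  0.19  0.91 -1.85] 28.475
172 [7, 1, -1, 3, 2, -1, 3, 4, 3, 0, 3, 2, 3, 2, 4, 0, 3, 42, 4, 8, 8, 5, 9, 13]
177 [13, 12, 42, 39, 43, 44, 44, 47, 47, 46, 48, 50, 48, 49, 50, 51, 51, 43, 45, 48, 31, 6, 4, 7]
182 [14, 10, 44, 33, 41, 41, 58, 57, 57, 56, 56, 55, 57, 56, 56, 53, 53, 51, 41, 48, 32, 22, 8, 8]
187 [10, 10, 8, 35, 42, 44, 52, 56, 59, 58, 55, 56, 57, 61, 53, 58, 54, 53, 43, 44, 34, 27, 20, 8]
192 [10, 10, 8, 40, 43, 43, 53, 56, 56, 58, 55, 57, 59, 55, 58, 59, 55, 53, 42, 17, 32, 33, 9, 8]
197 [10, 16, 13, 39, 41, 44, 55, 56, 54, 55, 54, 53, 54, 54, 55, 53, 57, 51, 44, 40, 35, 30, 23, 5]
202 [12, 12, 47, 44, 34, 45, 53, 53, 51, 49, 50, 51, 54, 50, 53, 51, 51, 51, 43, 17, 40, 31, 25, 9]
207 [12, 12, 50, 45, 33, 42, 42, 50, 52, 51, 49, 51, 50, 53, 49, 50, 50, 48, 44, 20, 48, 33, 22, 7]
212 [15, 14, 11, 45, 43, 44, 43, 43, 44, 42, 40, 40, 43, 42, 45, 41, 43, 42, 45, 40, 48, 32, 31, 7]
217 [-1, 12, 11, 41, 35, 45, 42, 52, 54, 48, 50, 50, 49, 50, 52, 50, 50, 52, 45, 43, 47, 33, 24, 11]
222 [-2, 13, 12, 13, 35, 41, 39, 52, 53, 50, 52, 53, 54, 50, 53, 52, 52, 52, 50, 43, 18, 32, 27, 19]
227 [-2, 13, 11, 10, 41, 42, 40, 55, 57, 58, 57, 57, 55, 56, 57, 58, 53, 53, 49, 43, 39, 38, 30, 21]
232 [-2, 13, 14, 47, 46, 34, 45, 49, 0, 56, 57, 57, 55, 58, 57, 56, 54, 53, 51, 40, 18, 41, 33, 26]
237 [-2, 0, 12, 47, 46, 34, 43, 51, 53, 53, 52, 51, 52, 50, 50, 52, 51, 53, 49, 41, 16, 49, 35, 18]
242 [0, -2, 14, 12, 44, 34, 42, 49, 51, 55, 50, 51, 48, 51, 50, 51, 51, 52, 50, 48, 20, 47, 33, 29]
247 [-5, -6, 12, 11, 44, 40, 42, 44, 51, 49, 50, 48, 51, 51, 48, 47, 47, 49, 48, 41, 44, 41, 33, 24]
252 [1, -1, -3, 14, 8, 12, 42, 43, 43, 19, 19, 25, 20, 6, 19, 18, 14, 7, 24, 21, 18, 24, 4, 5]
```

View pics/st6.png

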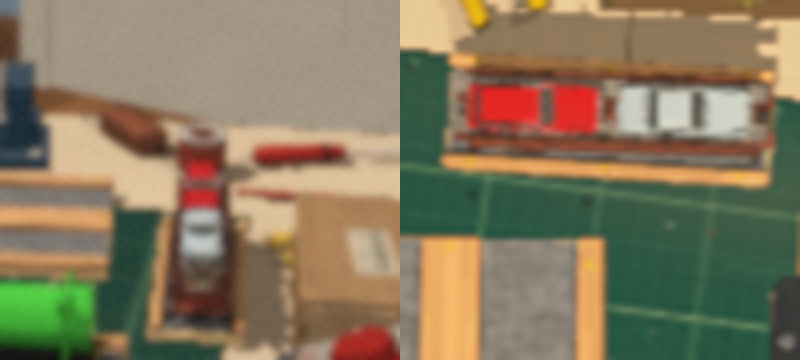

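Both cars stand on the deck, red at (535,107) and blue at (685,110), each on its own half with level tops at about 57 mm. Now return the camo wagon.

Call:
send_rows:
  motion: "0.55 -0.005 -0.0045 -0.05 0 0 -0.3; 0.55 0 0 -0.04 0 0 0; 0.55 0 0 -0.03 0 0 0; 0.55 0 0 0 0 0 0; 0.55 0 0 0 0 0 0"

```text
clock: 29.2
position: [0.457, -0.0371, 0.1166]
ee_rot: [-3.141, 0.06, -0.002]
force: [0.6, 0.1, 0.1]
width: 0.452
gripper_force: 0.0
```

```bash
python3 st.py
```

```text
[ 0.457  -0.0371  0.1166] line 87.81 tilt -0.0002 0.4518620875513943 [ 0.33  0.46 -0.47  2.13  0.35  0.62 -1.99] 29.2
```

Call:
send_rows:
  motion: "0.55 -0.0007 0 -0.012 0 0 -0.4; 0.55 0 0 -0.007 0 0 0; 0.55 0 0 0 0 0 0; 0.7 0 0 0 0 0 0; 0.85 0 0 0 0 0 0"
  force: 20

```text
clock: 29.82
position: [0.4558, -0.0373, 0.0966]
ee_rot: [3.141, -0.074, 0.001]
force: [0.1, -0.3, 1.7]
width: 0.306
gripper_force: 20.1
```

Call:
send_rows:
  motion: "0.85 0 0 0 0 0 0; 0.85 0 0 0 0 0 0; 0.85 0 0 0 0 0 0; 0.85 0 0 0 0 0 0"

```text
clock: 30.32
position: [0.4558, -0.0373, 0.0966]
ee_rot: [3.141, -0.074, 0.001]
force: [-0.2, 0.7, 6.1]
width: 0.303
gripper_force: 20.6
```

```bash
python3 st.py
```

```text
[ 0.4558 -0.0373  0.0966] line 87.3 tilt 0.0 0.30338840354122626 [ 0.31  0.49 -0.44  2.15  0.38  0.58 -2.03] 30.325
```

Call:
send_rows:
  motion: "0.85 0 0 0.02 0 0 0; 0.85 0 0 0.04 0 0 0; 0.85 -0.002 0.03 0.027 0 0 0.4; 0.85 -0.002 0.045 0 0 0 0.4; 0.85 -0.002 0.045 0 0 0 0.4"

```text
clock: 30.95
position: [0.4494, 0.0834, 0.1836]
ee_rot: [3.141, -0.043, 0.001]
force: [0.1, 0.2, -1.0]
width: 0.304
gripper_force: 20.2
```

Call:
send_rows:
  motion: "0.85 -0.0024 0.045 0 0 0 0.4; 0.85 0 0.0477 0 0 0 0; 0.85 0 0 -0.03 0 0 0; 0.85 0 0 -0.025 0 0 0; 0.85 0 0 0 0 0 0"

```text
clock: 31.58
position: [0.4458, 0.1747, 0.1268]
ee_rot: [3.14, -0.03, -0.006]
force: [-0.3, 0.9, -1.5]
width: 0.302
gripper_force: 20.2
```

```bash
python3 st.py
```

```text
[0.4458 0.1747 0.1268] line 88.92 tilt 0.0018 0.30184203364634665 [-0.08  0.48 -0.53  2.07  0.37  0.69 -2.44] 31.575
```

Call:
send_rows:
  motion: "0.85 0 0 -0.012 0 0 0; 0.85 0 0 -0.008 0 0 0; 0.85 0 0 0 0 0 0; 0.85 0 0 0 0 0 0"

```text
clock: 32.08
position: [0.4473, 0.1754, 0.1086]
ee_rot: [-3.141, 0.031, -0.001]
force: [0.4, 0.1, -0.5]
width: 0.305
gripper_force: 20.2
```

```bash
python3 st.py
```

```text
[0.4473 0.1754 0.1086] line 88.88 tilt -0.0002 0.30532389671930443 [-0.1   0.51 -0.51  2.08  0.4   0.65 -2.47] 32.075
```

Pose is right on. Set down, release, and go to the green wagon.

Call:
send_rows:
  motion: "0.85 0 0 -0.006 0 0 0; 0.85 0 0 -0.004 0 0 0; 0.85 0 0 -0.001 0 0 0; 0.85 0 0 0 0 0 0; 0.85 0 0 0 0 0 0"

```text
clock: 32.7
position: [0.4472, 0.1754, 0.0974]
ee_rot: [-3.141, 0.03, -0.0]
force: [0.7, 0.3, -2.3]
width: 0.302
gripper_force: 20.2
```

Call:
send_rows:
  motion: "0.55 0 0 0 0 0 0; 0.55 0 0 0 0 0 0; 0.55 0 0 0 0 0 0; 0.55 0 0 0.03 0 0 0; 0.55 0 0 0.05 0 0 0"

```text
clock: 33.33
position: [0.4462, 0.1749, 0.1771]
ee_rot: [3.14, -0.03, -0.005]
force: [0.9, 0.6, 0.9]
width: 0.451
gripper_force: 0.0
```

Call:
send_rows:
  motion: "0.52 0.008 -0.04 0 0 0 -0.4; 0.52 0.008 -0.04 0 0 0 -0.4; 0.52 0.008 -0.04 0 0 0 -0.4; 0.52 0.006 -0.0261 0 0 0 -0.2; 0.52 0 0 0 0 0 0"

```text
clock: 33.95
position: [0.4774, 0.0269, 0.1772]
ee_rot: [3.14, -0.075, -0.0]
force: [0.8, 0.0, 0.4]
width: 0.481
gripper_force: 0.0
```

```bash
python3 st.py
```

```text
[0.4774 0.0269 0.1772] line 87.26 tilt 0.0009 0.4813418285655399 [ 0.26  0.4  -0.54  2.03  0.29  0.79 -2.07] 33.95
```

Call:
send_rows:
  motion: "0.52 0 0 -0.03 0 0 0.2; 0.52 0 0 -0.03 0 0 0; 0.52 0 0 0 0 0 0; 0.52 0 0 0 0 0 0"

```text
clock: 34.45
position: [0.4774, 0.0301, 0.1182]
ee_rot: [-3.141, 0.061, -0.001]
force: [-0.5, 0.4, 0.3]
width: 0.479
gripper_force: 0.0
```

```bash
python3 st.py
```

```text
[0.4774 0.0301 0.1182] line 87.76 tilt -0.0004 0.4791409955981685 [ 0.2   0.49 -0.5   2.08  0.37  0.66 -2.15] 34.45
```

Call:
send_rows:
  motion: "0.52 0.0004 -0.0005 -0.012 0 0 -0.25; 0.52 0 0 -0.007 0 0 0; 0.52 0 0 0 0 0 0; 0.7 0 0 0 0 0 0; 0.8 0 0 0 0 0 0"

```text
clock: 35.08
position: [0.4776, 0.0288, 0.0985]
ee_rot: [-3.141, 0.07, -0.0]
force: [-0.6, -0.5, -0.6]
width: 0.373
gripper_force: 20.0
```

Call:
send_rows:
  motion: "0.8 0 0 0 0 0 0; 0.8 0 0 0 0 0 0; 0.8 0 0 0 0 0 0; 0.8 0 0 0 0 0 0"

```text
clock: 35.58
position: [0.4776, 0.0288, 0.0985]
ee_rot: [3.141, -0.07, 0.0]
force: [-0.2, -0.3, 3.4]
width: 0.375
gripper_force: 20.0
```

```bash
python3 st.py
```

```text
[0.4776 0.0288 0.0985] line 87.44 tilt 0.0 0.3751534021974422 [ 0.19  0.52 -0.47  2.09  0.4   0.62 -2.18] 35.575
```

Call:
send_rows:
  motion: "0.8 0 0 0.02 0 0 0; 0.8 0 0 0.04 0 0 0; 0.8 -0.002 0.03 0.027 0 0 0.4; 0.8 -0.002 0.045 0 0 0 0.4; 0.8 -0.002 0.045 0 0 0 0.4"

```text
clock: 36.2
position: [0.4716, 0.1495, 0.1857]
ee_rot: [3.141, -0.039, 0.001]
force: [0.6, -0.2, -1.1]
width: 0.373
gripper_force: 20.0
```

Call:
send_rows:
  motion: "0.8 -0.0036 0.045 0 0 0 0.3; 0.8 0 0.0488 0 0 0 0; 0.8 0 0 -0.025 0 0 0; 0.8 0 0 -0.025 0 0 0; 0.8 0 0 0 0 0 0"

```text
clock: 36.83
position: [0.4668, 0.2418, 0.1337]
ee_rot: [3.139, -0.028, -0.005]
force: [-1.3, -0.3, 0.3]
width: 0.376
gripper_force: 20.0
```

Call:
send_rows:
  motion: "0.8 0 0 -0.015 0 0 0; 0.8 0 0 -0.01 0 0 0; 0.8 0 0 0 0 0 0; 0.8 0 0 0 0 0 0"

```text
clock: 37.33
position: [0.4681, 0.2426, 0.1106]
ee_rot: [-3.141, 0.029, -0.0]
force: [0.5, 0.8, -0.1]
width: 0.375
gripper_force: 20.0
```

```bash
python3 st.py
```

```text
[0.4681 0.2426 0.1106] line 88.94 tilt -0.0002 0.3751691310581519 [-0.2   0.57 -0.52  1.97  0.42  0.71 -2.56] 37.325
```

Call:
send_rows:
  motion: "0.8 0 0 -0.007 0 0 0; 0.8 0 0 -0.004 0 0 0; 0.8 0 0 -0.001 0 0 0; 0.8 0 0 0 0 0 0; 0.8 0 0 0 0 0 0"

```text
clock: 37.95
position: [0.4678, 0.2424, 0.0985]
ee_rot: [3.141, -0.029, -0.0]
force: [-1.0, -1.6, 4.6]
width: 0.371
gripper_force: 20.0
```

Call:
send_rows:
  motion: "0.52 0 0 0 0 0 0; 0.52 0 0 0 0 0 0; 0.52 0 0 0 0 0 0; 0.52 0 0 0.03 0 0 0; 0.52 0 0 0.05 0 0 0"

```text
clock: 38.58
position: [0.4671, 0.2419, 0.1779]
ee_rot: [3.14, -0.029, -0.005]
force: [0.3, 0.1, 0.7]
width: 0.477
gripper_force: 0.0
```

Call:
send_rows:
  motion: "0.52 0 -0.03 0.04 0 0 0; 0.52 -0.01 -0.05 0.03 0 0 0; 0.52 -0.02 -0.05 0 0 0 0; 0.52 -0.02 -0.05 0 0 0 0; 0.52 -0.01 -0.05 0 0 0 0"

```text
clock: 39.2
position: [0.4068, 0.011, 0.2484]
ee_rot: [3.141, -0.029, 0.0]
force: [0.7, -0.1, 0.4]
width: 0.48
gripper_force: 0.0
```

Call:
send_rows:
  motion: "0.52 0 -0.05 0 0 0 0; 0.52 0 -0.05 0 0 0 0; 0.52 0 0 0 0 0 0; 0.52 0 0 0 0 0 0"

```text
clock: 39.7
position: [0.4079, -0.087, 0.2483]
ee_rot: [-3.141, 0.029, -0.0]
force: [-0.5, -0.1, -0.2]
width: 0.477
gripper_force: 0.0
```

```bash
python3 st.py
python3 - <<'E'
from h import *
im,d=grab('top','t7'); cv2.imwrite('pics/t7c.png',cv2.resize(im[145:295,130:380],None,fx=3.2,fy=3.2,interpolation=cv2.INTER_CUBIC))
P=cloud('top',d); P0=cloud('top',np.load('pics/top0.npy'))
for n,(a,b,c,e,lo,hi) in dict(green=(195,295,130,165,.04,.06),camo=(200,290,178,206,.026,.06),glue=(175,215,345,375,.06,.12)).items():
    for Q in (P0,P):
        q=Q[a:b,c:e].reshape(-1,3); q=q[(q[:,2]>lo)&(q[:,2]<hi)]; r=cv2.minAreaRect(np.float32(q[:,:2]*1000)); print(n,np.round(r[0],1),np.round(r[1],1),round(r[2],1),np.round(q.mean(0)*1000,1))
E
```

```text
[ 0.4079 -0.087   0.2483] line 88.93 tilt -0.0004 0.47742605110753383 [ 0.54  0.19 -0.52  2.07  0.12  0.9  -1.64] 39.7
green [467.3 242.3] [107.   34.6] 0.0 [466.8 241.   49.5]
green [466.4 239.9] [ 35.2 108. ] 89.2 [465.6 238.3  49.4]
camo [447.2 175.5] [39.6 91.1] 87.4 [446.1 174.6  33.6]
camo [446.1 172.8] [39.5 90. ] 87.9 [445.7 172.1  33.5]
glue [ 548.9 -108.6] [17.9 15.7] 89.7 [ 548.8 -107.2   67.9]
glue [ 548.8 -108.1] [16.1 17.4] 1.3 [ 548.8 -107.2   68.1]
```

View pics/t7c.png

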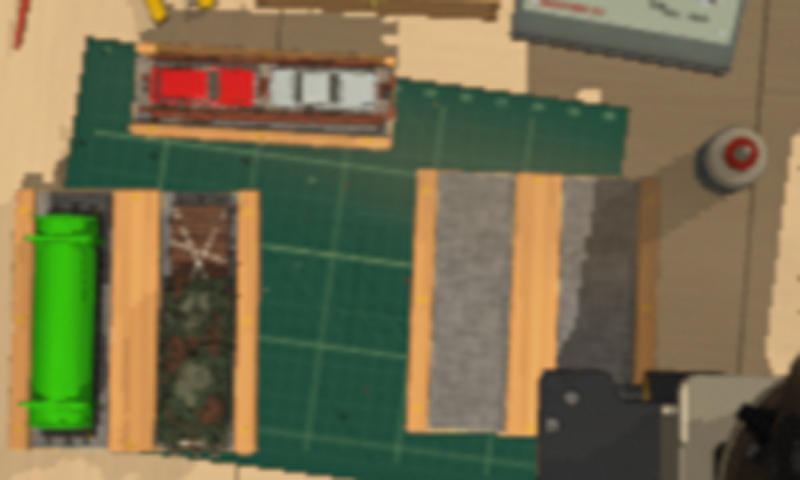

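The top picture shows both wagons upright in their own lanes (65,325 and 197,325), the cars on the deck, and the bottle unmoved. Both wagons sit about 2.5 mm short in y and 1 mm short in x, because the first grip centred them with the camera bias. There is time, so I'll nudge each one back.

Call:
send_rows:
  motion: "0.52 0.012 0.055 0 0 0 0; 0.52 0.012 0.055 0 0 0 0; 0.52 0.012 0.055 0 0 0 0; 0.52 0.012 0.055 0 0 0 0; 0.52 0.012 0.055 0 0 0 0"

```text
clock: 40.38
position: [0.4674, 0.1909, 0.2484]
ee_rot: [-3.141, 0.025, -0.0]
force: [1.0, -0.7, 0.4]
width: 0.478
gripper_force: 0.0
```

Call:
send_rows:
  motion: "0.52 0 0.054 -0.04 0 0 0; 0.52 0 0 -0.05 0 0 0; 0.52 0 0 -0.035 0 0 0; 0.52 0 0 0 0 0 0; 0.52 0 0 0 0 0 0"

```text
clock: 41.0
position: [0.4681, 0.239, 0.1274]
ee_rot: [-3.14, 0.027, -0.002]
force: [-0.0, -0.4, 0.7]
width: 0.477
gripper_force: 0.0
```

```bash
python3 st.py
```

```text
[0.4681 0.239  0.1274] line 89.01 tilt -0.0011 0.4766461699104678 [-0.17  0.54 -0.55  1.96  0.41  0.75 -2.55] 41.0
```

Call:
send_rows:
  motion: "0.52 0 0 -0.012 0 0 0; 0.52 0 0 0 0 0 0; 0.52 0 0 0 0 0 0"

```text
clock: 41.38
position: [0.4681, 0.2377, 0.1145]
ee_rot: [-3.141, 0.029, -0.001]
force: [-0.9, 0.9, -0.2]
width: 0.48
gripper_force: 0.0
```

Call:
send_rows:
  motion: "0.52 -0.0004 0.0048 0 0 0 0; 0.52 0 0 -0.012 0 0 0; 0.52 0 0 -0.004 0 0 0; 0.52 0 0 0 0 0 0; 0.52 0 0 0 0 0 0"

```text
clock: 42.0
position: [0.4675, 0.2425, 0.0981]
ee_rot: [3.141, -0.029, -0.0]
force: [-0.1, 0.1, -0.4]
width: 0.481
gripper_force: 0.0
```

Call:
send_rows:
  motion: "0.7 0 0 0 0 0 0; 0.8 0 0 0 0 0 0; 0.8 0 0 0 0 0 0; 0.8 0 0 0 0 0 0; 0.8 0 0 0 0 0 0"

```text
clock: 42.62
position: [0.4677, 0.2426, 0.0983]
ee_rot: [3.141, -0.029, 0.0]
force: [0.1, -0.1, 4.0]
width: 0.372
gripper_force: 20.0
```

```bash
python3 st.py
```

```text
[0.4677 0.2426 0.0983] line 88.94 tilt 0.0 0.3723920922409433 [-0.2   0.59 -0.52  1.98  0.45  0.69 -2.59] 42.625
```

Call:
send_rows:
  motion: "0.8 0 0 0.004 0 0 0; 0.8 0.001 0.0024 0 0 0 0; 0.8 0 0 -0.002 0 0 0; 0.8 0 0 -0.002 0 0 0; 0.8 0 0 0 0 0 0"

```text
clock: 43.25
position: [0.4684, 0.2449, 0.0982]
ee_rot: [3.141, -0.029, -0.0]
force: [-1.1, -0.7, 4.8]
width: 0.375
gripper_force: 20.0
```

Call:
send_rows:
  motion: "0.52 0 0 0 0 0 0; 0.52 0 0 0 0 0 0; 0.52 0 0 0 0 0 0; 0.52 0 0 0.03 0 0 0; 0.52 0 0 0.04 0 0 0"

```text
clock: 43.88
position: [0.4679, 0.2446, 0.1681]
ee_rot: [3.14, -0.029, -0.004]
force: [0.5, 0.9, -0.8]
width: 0.479
gripper_force: 0.0
```

Call:
send_rows:
  motion: "0.55 -0.01 -0.035 0 0 0 0; 0.55 -0.0112 -0.0345 0 0 0 0; 0.55 0 0 -0.03 0 0 0; 0.55 0 0 -0.02 0 0 0; 0.55 0 0 0 0 0 0"

```text
clock: 44.5
position: [0.4465, 0.175, 0.1171]
ee_rot: [3.14, -0.029, -0.004]
force: [-0.1, 0.3, 0.1]
width: 0.451
gripper_force: 0.0
```

```bash
python3 st.py
```

```text
[0.4465 0.175  0.1171] line 88.95 tilt 0.001 0.4513389759448096 [-0.06  0.5  -0.55  2.07  0.42  0.68 -2.48] 44.5
```

Call:
send_rows:
  motion: "0.55 0 0 -0.012 0 0 0; 0.55 0 0 -0.008 0 0 0; 0.55 0 0 0 0 0 0; 0.7 0 0 0 0 0 0; 0.85 0 0 0 0 0 0"

```text
clock: 45.12
position: [0.4475, 0.1755, 0.0984]
ee_rot: [-3.141, 0.029, -0.001]
force: [0.0, 0.8, 0.2]
width: 0.299
gripper_force: 20.0
```

Call:
send_rows:
  motion: "0.85 0 0 0 0 0 0; 0.85 0 0 0 0 0 0; 0.85 0 0 0 0 0 0; 0.85 0 0 0 0 0 0"

```text
clock: 45.62
position: [0.4475, 0.1755, 0.0984]
ee_rot: [-3.141, 0.029, -0.001]
force: [-0.9, -0.6, 5.4]
width: 0.299
gripper_force: 20.0
```

```bash
python3 st.py
```

```text
[0.4475 0.1755 0.0984] line 88.94 tilt -0.0001 0.2986697279874019 [-0.08  0.53 -0.53  2.09  0.45  0.63 -2.51] 45.625
```

Call:
send_rows:
  motion: "0.85 0 0 0.004 0 0 0; 0.85 0.0008 0.0025 0 0 0 0; 0.85 0 0 -0.002 0 0 0; 0.85 0 0 -0.002 0 0 0; 0.85 0 0 0 0 0 0"

```text
clock: 46.25
position: [0.448, 0.1779, 0.0982]
ee_rot: [3.141, -0.029, -0.0]
force: [-1.5, -1.0, 5.4]
width: 0.302
gripper_force: 20.0
```

Call:
send_rows:
  motion: "0.55 0 0 0 0 0 0; 0.55 0 0 0 0 0 0; 0.55 0 0 0 0 0 0; 0.55 0 0 0.03 0 0 0; 0.55 0 0 0.05 0 0 0"

```text
clock: 46.88
position: [0.4472, 0.1775, 0.1778]
ee_rot: [3.14, -0.029, -0.006]
force: [2.2, -0.5, 0.2]
width: 0.452
gripper_force: 0.0
```

Call:
send_rows:
  motion: "0.52 0 -0.03 0.04 0 0 0; 0.52 -0.01 -0.05 0.03 0 0 0; 0.52 -0.02 -0.05 0 0 0 0; 0.52 -0.01 -0.05 0 0 0 0; 0.52 0 -0.05 0 0 0 0"

```text
clock: 47.5
position: [0.4072, -0.0536, 0.2484]
ee_rot: [3.141, -0.029, 0.001]
force: [1.1, -0.1, 0.0]
width: 0.481
gripper_force: 0.0
```

Call:
send_rows:
  motion: "0.52 0 -0.03 0 0 0 0; 0.52 0 0 0 0 0 0; 0.52 0 0 0 0 0 0"

```text
clock: 47.88
position: [0.4081, -0.0813, 0.2481]
ee_rot: [-3.141, 0.028, -0.0]
force: [0.2, 0.1, 0.4]
width: 0.477
gripper_force: 0.0
```

```bash
python3 st.py
python3 - <<'E'
from h import *
im,d=grab('top','t8'); cv2.imwrite('pics/t8c.png',cv2.resize(im[145:295,130:380],None,fx=3.2,fy=3.2,interpolation=cv2.INTER_CUBIC))
P=cloud('top',d); P0=cloud('top',np.load('pics/top0.npy'))
for n,(a,b,c,e,lo,hi) in dict(green=(195,295,130,165,.04,.06),camo=(200,290,178,206,.026,.06),glue=(175,215,345,375,.06,.12)).items():
    for Q in (P0,P):
        q=Q[a:b,c:e].reshape(-1,3); q=q[(q[:,2]>lo)&(q[:,2]<hi)]; r=cv2.minAreaRect(np.float32(q[:,:2]*1000)); print(n,np.round(r[0],1),np.round(r[1],1),round(r[2],1),np.round(q.mean(0)*1000,1))
E
```

```text
[ 0.4081 -0.0813  0.2481] line 88.97 tilt -0.0003 0.47703093077056885 [ 0.58  0.2  -0.58  2.07  0.14  0.91 -1.67] 47.875
green [467.3 242.3] [107.   34.6] 0.0 [466.8 241.   49.5]
green [467.2 241.9] [ 34.  107.3] 88.9 [466.9 240.7  49.5]
camo [447.2 175.5] [39.6 91.1] 87.4 [446.1 174.6  33.6]
camo [447.2 175.5] [40.2 91.1] 86.9 [446.2 174.6  33.5]
glue [ 548.9 -108.6] [17.9 15.7] 89.7 [ 548.8 -107.2   67.9]
glue [ 549.1 -108.1] [17.8 16.9] 14.0 [ 549.  -107.3   68.1]
```

View pics/t8c.png

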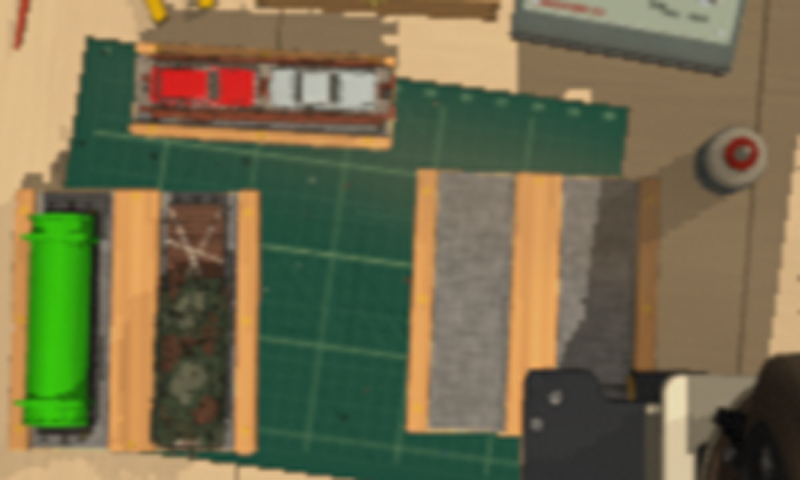

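Both wagons are back within about 0.5 mm of where they started (60,320 and 192,320). The cars are on the deck (203,87 and 325,88), the bottle hasn't moved, and the arm is clear.

```bash
python3 -c "
from cell import arm
print(arm.sign_off())"
```

```text
the job is handed in; nothing more can be done
None
```

The job is handed in at about 48 s on the robot's clock: both cars stand on the transporter's upper deck, one on each half, both wagons are back upright in their own lanes within about 0.5 mm of where they stood, and the glue bottle and transporter did not visibly move.

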